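Close up the double-door dry cabinet

ROBOT

A 6-joint arm with a two-finger parallel gripper is mounted at the origin on the work surface. World frame = base frame: x ahead of the robot, y to its left, z up, the work surface at z = 0. Lengths are in m, angles in rad, forces in N, time in s.
With the tool pointing down it reaches from about 0.35 to 0.775 m from the base axis. Payload 7.3 kg.
Tool frame: the origin (TCP) lies between the finger pads; the fingertips stand 8 mm ahead of it and the grasp point (between the pads) lies 11 mm behind it; z points along the fingers, y is the direction in which the jaws open and shut (so a half turn about z gives the same grasp; the last joint's range is limited). The gripper opens to 92 mm and grips with 3 to 60 N. Pads are 19 mm wide; open, the fingers measure 130 mm over their backs; the gripper's body (75 mm by 190 mm) begins 47 mm behind the grasp point.
Start: joints at [-0.146, 0.342, 1.524, -0, 1.275, -0.146], TCP at [0.525, 0, 0.235] pointing down, gripper open.
Joint ranges: [-2.53, 2.53], [-0.77, 2.02], [0.04, 2.7], [-1, 4.14], [0.28, 2.66], [-3.11, 3.11]. Speed limits (rad/s): [2.57, 2.57, 3.14, 3.14, 3.14, 3.14].

INTERFACE

Orientations are given as a rotation vector (axis times angle).
In Python, from plant import robot, viewer, spotter gives the robot as it stands.
- The arm moves only by the tool arm_command, never from a script. Its argument "commands" is a list that holds one entry, the list of rows, each a list of 7 numbers: the opening, from 0 (shut) to 1 (fully open), then the shift along the tool's x, y, z in units of 0.15 m (1.0 is 0.15 m), then the turn, a rotation vector about the tool's x, y, z in units of 180 degrees (1.0 is 180 degrees). A call has 1 to 20 rows; each row is the pose to reach, as a shift and turn from the pose commanded when the call began, along the tool's axes at that moment, turning the shorter way round; what a row does not reach only later rows make up. A row lasts 1/8 s, in which the tool goes at most 62.5 mm and 10.7 degrees, less where a joint would pass 70% of its speed; a pose out of reach is approached as far as the arm can. A call with a number of a shift or a turn outside -1 to 1 is refused whole. A call with a gripper value outside its range is refused whole. The fingers move at their own pace and stop on an object; the grip force is fixed at half the most. Time passes only in rows, so rows that repeat a pose let the fingers close. It gives the time, the measured TCP pose, the force and the opening at its end, in the units of the state.
- robot.get_state(): the state, without advancing time (a new reading comes with each control period).
- viewer.snapshot(name): name is "scene" or "side" or "wrist"; returns the picture (480x640x3 uint8, blue, green, red); there is no depth.
- viewer.get_calibration(name): a dict with "fx", "fy", "cx", "cy" (pixels), "R" (3x3) and "t" (3): a world point X has camera coordinates R X + t; the wrist camera has in their place "mount" (4x4, takes a point from camera to tool coordinates, whose origin is the TCP and whose axes are the flange's). Camera axes: x right, y down, z forward; pixel columns grow to the right and rows downward; lengths in m; the calibration is good to about 2 mm. A picture is of the moment at which its call begins: read the wrist's pose just before it. get_calibration takes no time and is no camera call.
- robot.job_done(): hands the job in, once; it reports no verdict.
Trained networks look in the newest picture that a camera, given by its name, has taken for a name from the list of things; names that differ only in an ending like _2 or _b are one class to them, and where a whole thing is asked for, a point or a joint stands for the part that bears it (a point fixed in the world has none). Each returns a list of dicts, best first, with "confidence" (0 to 1); they miss things now and then, are a little off and sometimes report something else, mostly with a low value. They report only what shows in the picture. A call takes as long as a camera call.
- spotter.spot_in(camera, query): "xy" ([column, row] in pixels, amid what is visible of it).
- spotter.pinpoint(camera, query): "xy" ([column, row] in pixels: a listed point, or the origin of a listed thing).
The state is a dict: "time_s": time; "qpos": joint angles; "qd": joint speeds; "effort": joint torques, N m; "tool_pos": TCP position; "ee_rot": TCP orientation; "wrist_force": force on the tool from outside, world axes, zero at the start; "moment": the same for the moment, N m; "opening": finger opening in m.
Only numpy, scipy, OpenCV 4.12 (cv2) and the standard library are available. Lean on these libraries where they do the work, as an engineer would, in place of code of your own. Each camera call takes 0.05 s, during which the arm holds its last target. There are 200 camera calls.

TASK

Close up the slide dry cabinet: its flanged door was swung almost shut ahead of its partner and now bars it, so swing it clear again, push the rebated door home until its catch holds it, and only then bring the flanged door over it so that the flange laps into the rebate. Keep the flanged door pressed in against its rubber seal while you turn its lever from upright to level, so that the cabinet stays shut and latched when you let go. Do not slam the doors, and leave the slide box, tube rack and spot plate where they are.

Things in the scene. Friction and masses are not known exactly. Their poses are not given: they have to be found in the camera images.
- cabinet: Fixed white dry cabinet, 400 wide (its y), 200 deep, 272 high. Origin: bench level, under the middle of the carcass front plane; +x points into the cabinet, +y to the rebated door's side, z up. Two overlay doors, 18 mm thick, open towards -x; shut, their outer faces lie 18 mm in front of that plane. Door tops are 270 mm, bottoms 14 mm above the bench.
- rebated_leaf (a joint): Angle (rad) of the rebated door (no handle, 0.9 kg): 0 = home, grows as it opens. It reaches 206 mm from its pin; the last 14 mm of the outer face are stepped back 9 mm. A stiff hinge holds it where left. Push it through a sprung catch near its free top corner (about 8 N, at 0.08 to 0.035 rad), which then draws it to 0 and holds; short of that its seal (last 0.05 rad) springs it back.
- rebated_push (a point): Point on the plain flat outer face of the rebated door, 145 mm from its hinge pin, 245 mm above the bench (25 mm under the door's top edge): a good place to push. Its axes are the door's: x = inward normal, y from the free edge to the hinge, z up.
- rebated_hinge (a point): Point on the upright hinge pin of the rebated door, in the plane of its outer face, at cabinet x = -18, y = +200 mm, 245 mm above the bench. Axes as rebated_push.
- flanged_leaf (a joint): Angle (rad) of the flanged door (0.9 kg, stiff hinge): 0 = home, grows as it opens. Its body reaches 191 mm from its pin, its 8 mm outer skin goes on to 205 mm as a flange that laps 11 mm over the other door's step: below about 0.3 rad it bars the rebated door. It has no catch: the seal springs it out to about 0.06 rad (7 N at the lever) unless held in or latched.
- flanged_hinge (a point): Point on the upright hinge pin of the flanged door, in the plane of its outer face, at cabinet x = -18, y = -200 mm, 245 mm above the bench. Its axes are the door's: x = inward normal, y from the hinge to the free edge, z up.
- flanged_edge (a point): Point on the tip of the flange, on the outer face of the flanged door, 205 mm from its hinge pin, 245 mm above the bench. Axes as flanged_hinge.
- latch_lever (a joint): Angle (rad) of the steel lever on the flanged door: 0 = upright, unlatched (stop); pi/2 = level, pointing to that door's hinge, latched (stop). Stays where left; about 2 N at the grip turns it. It swings an inner tongue up behind the carcass header: from about 0.7 rad on the tongue passes only if the door is held in (within 0.03 rad of home, 4 mm at the lever), else it jams.
- lever_axis (a point): Turning axis of the lever, in the middle of the bar's thickness: 146 mm from the flanged door's hinge pin, 50 mm out from its outer face, 232 mm above the bench. x = inward normal of the door = turning axis (positive turn latches); z points along the bar.
- lever_grip (a point): Grip point on the lever bar, 66 mm from lever_axis. The bar is 12 mm thick (along the door normal), 16 mm wide and ends 88 mm from the axis; 44 mm free between bar and door. It can be pinched from above across its 12 mm, to swing the door or to turn the lever, which pivots between the fingers. Axes as lever_axis.
- slide_box: Bystander: closed plastic slide box, 90 x 172 x 32 mm, loose on the rear half of the cabinet top; origin at the centre of its underside.
- tube_rack: Bystander: white rack of capped blood tubes, 75 x 160 x 96 mm, loose on the bench beyond the flanged door's side of the cabinet; origin at the centre of its underside.
- spot_plate: Bystander: white porcelain spot plate, 110 x 85 x 12 mm, loose on the bench beyond the rebated door's side of the cabinet; origin at the centre of its underside.

How it is judged:
By the outcome, as a careful person would: the job done as asked, in the order asked, and still so for the second after the job is handed in, with the robot touching nothing.
It also fails if it takes over 69 s, if anything falls off the work surface, if the arm or the gripper's body presses on something with over 40 N, if the wrist force passes 120 N, or if a joint passes its speed limit or range.

## Working session

There is one attempt and no reset: what is moved stays moved. The work goes in short steps, Python scripts to look and compute and a tool call to move; the robot and the scene stay as the last step left them, time stands still between calls to the robot, and variables do not carry over. Pictures are saved under pics/ and viewed, about 8 in all and at most 12, crops included, and the job is handed in when it is done.

Besides the shell and the picture viewer there is one more tool, called as name([rows], argument=value, ...), one row to a line, values as JSON. arm_command: Moves the arm, as the interface text tells. Shifts and turns lie within -1 to 1; 1 stands for 0.15 m of shift or 180 degrees of turn. Its arguments: {"type":"object","properties":{"commands":{"type":"array"}},"required":["commands"]}

```bash
ls; mkdir -p pics; cat > h.py <<'E'
from plant import robot, viewer, spotter
import numpy as np, cv2
from scipy.spatial.transform import Rotation as Ro
def cam(n,s=None):
    c=viewer.get_calibration(n)
    if n=='wrist':
        s=s or robot.get_state(); M=np.array(c['mount'])
        Rt=Ro.from_rotvec(s['ee_rot']).as_matrix()
        Rw=Rt@M[:3,:3]; o=Rt@M[:3,3]+s['tool_pos']
        return c,Rw.T,-Rw.T@o
    return c,np.array(c['R']),np.array(c['t'])
def proj(C,X):
    c,R,t=C; p=R@np.asarray(X)+t
    return np.array([c['fx']*p[0]/p[2]+c['cx'],c['fy']*p[1]/p[2]+c['cy']])
def ray(C,xy):
    c,R,t=C; d=R.T@np.array([(xy[0]-c['cx'])/c['fx'],(xy[1]-c['cy'])/c['fy'],1]); o=-R.T@t
    return o,d
def atz(C,xy,z):
    o,d=ray(C,xy); return o+d*(z-o[2])/d[2]
E
python3 - <<'E'
from h import *
s=robot.get_state(); print(s)
Z={'rebated_push':.245,'rebated_hinge':.245,'flanged_hinge':.245,'flanged_edge':.245,'lever_axis':.232,'lever_grip':.298,'cabinet':0,'slide_box':.272,'tube_rack':0,'spot_plate':0}
for n in ['scene','side','wrist']:
    im=viewer.snapshot(n); cv2.imwrite(f'pics/{n}0.png',im); C=cam(n,s)
    print(n,'cam at',(-C[1].T@C[2]).round(3))
    for q,z in Z.items():
        r=spotter.pinpoint(n,q)[:2]
        print(n,q,[(round(d['confidence'],2),np.round(d['xy']),atz(C,d['xy'],z).round(3)) for d in r])
E
```

```text
pics
{'time_s': 0.0, 'qpos': array([-1.46011525e-01,  3.42739841e-01,  1.52501238e+00,  1.71727323e-05,
        1.27540972e+00, -1.45999510e-01]), 'qd': array([ 0.00176941, -0.00210623,  0.00174746, -0.00016716,  0.0005184 ,
       -0.00073602]), 'effort': array([ 7.61924657e-04, -4.31245601e+01, -2.44219762e+01,  7.17750052e-02,
        5.59406646e-02, -1.04314388e-04]), 'tool_pos': array([5.24604340e-01, 7.95419547e-05, 2.34037695e-01]), 'ee_rot': array([-2.22056276e+00, -2.22052495e+00,  1.44960920e-03]), 'wrist_force': array([ 0.10129729, -0.29410364, -0.14569703]), 'moment': array([ 0.02267403,  0.03684673, -0.01893503]), 'opening': 0.09173824671848545}
scene cam at [1.499 0.22  1.034]
scene rebated_push [(0.74, array([357., 194.]), array([0.514, 0.059, 0.245]))]
scene rebated_hinge [(0.76, array([397., 225.]), array([0.606, 0.179, 0.245]))]
scene flanged_hinge [(0.58, array([251., 191.]), array([ 0.577, -0.211,  0.245]))]
scene flanged_edge [(0.91, array([325., 198.]), array([ 0.552, -0.018,  0.245])), (0.36, array([306., 188.]), array([ 0.524, -0.078,  0.245]))]
scene lever_ax
[... 1117 characters left out ...]
74,  0.272]))]
side tube_rack [(0.81, array([382., 407.]), array([ 0.562, -0.361,  0.   ]))]
side spot_plate [(0.76, array([232., 240.]), array([0.575, 0.348, 0.   ]))]
wrist cam at [0.525 0.075 0.384]
wrist rebated_push [(0.87, array([288., 135.]), array([0.515, 0.068, 0.245]))]
wrist rebated_hinge []
wrist flanged_hinge []
wrist flanged_edge [(0.59, array([404., 354.]), array([ 0.557, -0.011,  0.245]))]
wrist lever_axis []
wrist lever_grip []
wrist cabinet [(0.74, array([405., 218.]), array([ 0.605, -0.018,  0.   ]))]
wrist slide_box [(0.27, array([286., 136.]), array([0.516, 0.069, 0.272]))]
wrist tube_rack [(0.55, array([409., 216.]), array([ 0.609, -0.017,  0.   ]))]
wrist spot_plate []
```

```bash
python3 - <<'E'
import cv2,numpy as np
a=cv2.imread('pics/side0.png')[170:470,180:480];b=cv2.imread('pics/scene0.png')[130:330,180:480]
c=cv2.imread('pics/wrist0.png')
cv2.imwrite('pics/m0.png',np.vstack([np.hstack([cv2.resize(a,(400,400)),cv2.resize(c,(400,400))])]))
E
```

```text
(no output)
```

View pics/m0.png

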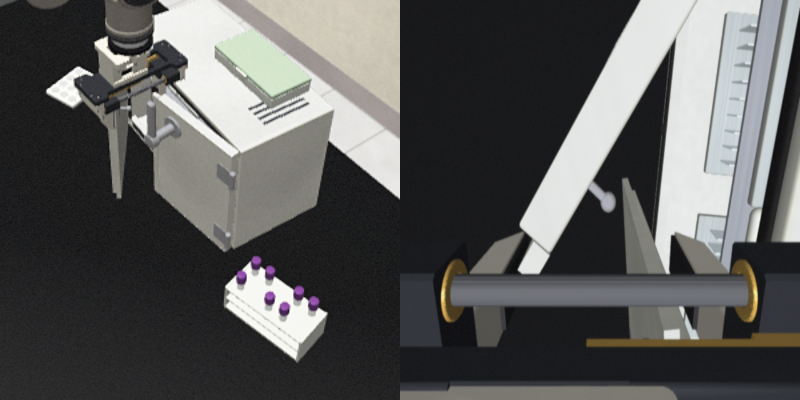

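```bash
python3 - <<'E'
from h import *
from scipy.optimize import least_squares
# pooled detections -> cabinet pose + both door angles
D={'scene':dict(rebated_push=(357,194),rebated_hinge=(397,225),flanged_hinge=(251,191),flanged_edge=(325,198),lever_axis=(304,189),lever_grip=(305,170)),
'side':dict(rebated_push=(264,236),flanged_hinge=(358,295),flanged_edge=(295,246),lever_axis=(293,274),lever_grip=(291,255),cabinet=(309,309)),
'wrist':dict(rebated_push=(288,135),flanged_edge=(404,354))}
s=robot.get_state();C={n:cam(n,s) for n in D}
def pts(p):
    x,y,w,ar,af=p
    ex=np.array([np.cos(w),np.sin(w),0]);ey=np.array([-np.sin(w),np.cos(w),0]);z=np.array([0,0,1]);o=np.array([x,y,0])
    rh=o-.018*ex+.2*ey; fh=o-.018*ex-.2*ey
    rd=-np.cos(ar)*ey-np.sin(ar)*ex
    fd=np.cos(af)*ey-np.sin(af)*ex; fo=-np.cos(af)*ex-np.sin(af)*ey
    la=fh+.146*fd+.05*fo
    return dict(cabinet=o,rebated_hinge=rh+.245*z,rebated_push=rh+.145*rd+.245*z,flanged_hinge=fh+.245*z,flanged_edge=fh+.205*fd+.245*z,lever_axis=la+.232*z,lever_grip=la+.298*z)
def f(p):
    P=pts(p);return np.concatenate([proj(C[n],P[q])-u for n in D for q,u in D[n].items()])
r=least_squares(f,[.61,-.02,-.06,.5,.2],loss='soft_l1',f_scale=2)
print(r.x.round(3)); 
for k,v in pts(r.x).items(): print(k,v.round(3))
print(f(r.x).reshape(-1,2).round(1).tolist())
np.save('pose.npy',r.x)
E
```

```text
[ 0.609 -0.017 -0.06   0.59   0.167]
cabinet [ 0.609 -0.017  0.   ]
rebated_hinge [0.603 0.184 0.245]
rebated_push [0.515 0.068 0.245]
flanged_hinge [ 0.579 -0.216  0.245]
flanged_edge [ 0.557 -0.012  0.245]
lever_axis [ 0.514 -0.076  0.232]
lever_grip [ 0.514 -0.076  0.298]
[[3.2, 1.0], [2.4, -0.2], [-1.8, 0.3], [1.5, 1.5], [3.4, 0.3], [2.1, -0.9], [-3.8, 0.7], [-4.0, -0.3], [-1.9, 1.9], [0.5, 0.7], [2.0, -1.1], [2.6, -0.9], [0.2, 0.4], [0.1, 0.8]]
```

arm_command([
  [[1,0,0,-0.4,0,0,0],[1,0,0,-0.76,0,0,0],[1,-0.25,-0.03,-0.76,0,0,-0.02],[1,-0.5,-0.07,-0.76,0,0,-0.034],[1,-0.5,-0.07,-0.76,0,0,-0.034]],
])

```text
time_s: 2.28
tool_pos: [0.5142, -0.0769, 0.3487]
ee_rot: [2.103, 2.333, -0.001]
wrist_force: [0.1, 0.6, -0.1]
opening: 0.0918
```

```bash
python3 - <<'E'
from h import *
s=robot.get_state(); print(s['time_s'],s['tool_pos'],s['ee_rot'],s['wrist_force'])
for n in ['scene','side','wrist']:
    s=robot.get_state()
    im=viewer.snapshot(n); cv2.imwrite(f'pics/{n}1.png',im); C=cam(n,s)
    for q,z in [('lever_grip',.298),('lever_axis',.232),('flanged_edge',.245),('flanged_hinge',.245),('rebated_push',.245),('rebated_hinge',.245)]:
        print(n,q,[(round(d['confidence'],2),np.round(d['xy']),atz(C,d['xy'],z).round(3)) for d in spotter.pinpoint(n,q)[:1]])
E
```

```text
2.275 [ 0.51418814 -0.07688943  0.34872077] [ 2.10310162e+00  2.33341925e+00 -5.66680415e-04] [ 0.08680994  0.59792881 -0.07860924]
scene lever_grip [(0.75, array([303., 170.]), array([ 0.522, -0.084,  0.298]))]
scene lever_axis [(0.47, array([304., 190.]), array([ 0.52 , -0.085,  0.232]))]
scene flanged_edge [(0.57, array([326., 199.]), array([ 0.556, -0.014,  0.245]))]
scene flanged_hinge [(0.9, array([251., 190.]), array([ 0.574, -0.214,  0.245]))]
scene rebated_push [(0.6, array([357., 198.]), array([0.531, 0.062, 0.245]))]
scene rebated_hinge []
side lever_grip [(0.62, array([292., 254.]), array([ 0.511, -0.076,  0.298]))]
side lever_axis [(0.61, array([293., 272.]), array([ 0.517, -0.069,  0.232]))]
side flanged_edge [(0.69, array([297., 246.]), array([ 0.568, -0.014,  0.245]))]
side flanged_hinge [(0.97, array([358., 295.]), array([ 0.584, -0.222,  0.245]))]
side rebated_push [(0.73, array([261., 235.]), array([0.521, 0.072, 0.245]))]
side rebated_hinge [(0.39, array([295., 248.]), array([ 0.561, -0.015,  0.245]))]
wrist lever_grip [(0.66, array([318., 268.]), array([ 0.515, -0.075,  0.298]))]
wrist lever_axis [(0.65, array([316., 232.]), array([ 0.513, -0.074,  0.232]))]
wrist flanged_edge [(0.67, array([404., 143.]), array([ 0.559, -0.011,  0.245]))]
wrist flanged_hinge [(0.63, array([319., 269.]), array([ 0.517, -0.095,  0.245]))]
wrist rebated_push []
wrist rebated_hinge []
```

View pics/wrist1.png

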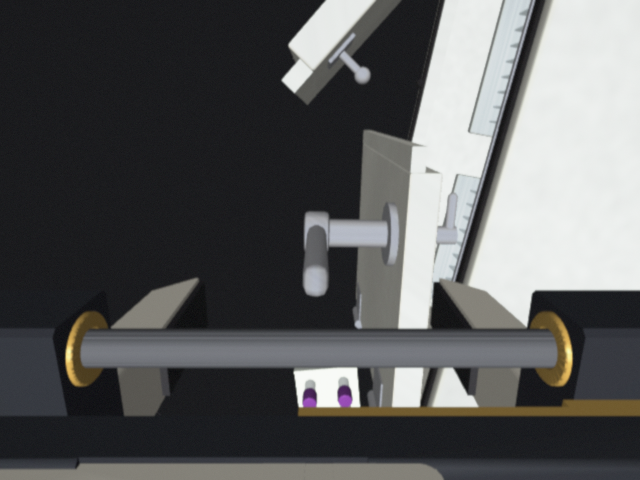

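arm_command([
  [[1,0,0,0.2,0,0,0],[1,0,0,0.4,0,0,0],[1,0,0,0.4,0,0,0],[0,0,0,0.4,0,0,0],[0,0,0,0.4,0,0,0],[0,0,0,0.4,0,0,0],[0,0,0,0.4,0,0,0],[0,0,0,0.4,0,0,0]],
])

```text
time_s: 4.32
tool_pos: [0.5145, -0.075, 0.2889]
ee_rot: [2.1, 2.337, 0.0]
wrist_force: [0.8, 0.3, 0.7]
opening: 0.0462
```

arm_command([
  [[0,0,0,0,0,0,0],[0,0,0,0,0,0,0],[0,0,0,0,0,0,0],[0,0,0,0,0,0,0],[0,0,0,0,0,0,0]],
])

```text
time_s: 4.95
tool_pos: [0.5142, -0.0749, 0.2887]
ee_rot: [-2.1, -2.336, 0.0]
wrist_force: [-1.7, -1.0, 0.7]
opening: 0.0118
```

```bash
cat > arc.py <<'E'
# rows (tool units) for swinging the flanged door about its hinge, from the present pose
from h import *
def arc(hinge,angs,g=0,down=0):
    s=robot.get_state();R=Ro.from_rotvec(s['ee_rot']);p=s['tool_pos']
    for a in angs:
        Z=Ro.from_euler('z',a); d=p-hinge; q=hinge+Z.apply(d)
        sh=R.inv().apply(q-p)/.15; tu=(R.inv()*Z*R).as_rotvec()/np.pi
        print([g]+[round(float(v),3) for v in (*sh,*tu)],q.round(3))
E
python3 - <<'E'
from arc import *
s=robot.get_state();print(s['tool_pos'],s['opening'],s['wrist_force'])
arc(np.array([.579,-.216,s['tool_pos'][2]]),np.arange(.06,.8,.06))
E
```

```text
[ 0.51423764 -0.07493021  0.28869151] 0.011765219983178091 [-1.73417703 -0.99132066  0.6610441 ]
[0, -0.022, -0.058, 0.0, 0.0, -0.0, -0.019] [ 0.506 -0.079  0.289]
[0, -0.046, -0.115, 0.0, 0.0, -0.0, -0.038] [ 0.498 -0.084  0.289]
[0, -0.075, -0.17, 0.0, 0.0, -0.0, -0.057] [ 0.49  -0.089  0.289]
[0, -0.106, -0.224, 0.0, 0.0, -0.0, -0.076] [ 0.483 -0.094  0.289]
[0, -0.141, -0.275, 0.0, 0.0, -0.0, -0.095] [ 0.475 -0.1    0.289]
[0, -0.179, -0.324, 0.0, 0.0, -0.0, -0.115] [ 0.469 -0.107  0.289]
[0, -0.22, -0.371, 0.0, 0.0, -0.0, -0.134] [ 0.462 -0.114  0.289]
[0, -0.263, -0.416, 0.0, 0.0, -0.0, -0.153] [ 0.456 -0.121  0.289]
[0, -0.309, -0.457, 0.0, 0.0, -0.0, -0.172] [ 0.451 -0.128  0.289]
[0, -0.357, -0.496, 0.0, 0.0, -0.0, -0.191] [ 0.446 -0.136  0.289]
[0, -0.408, -0.532, 0.0, 0.0, -0.0, -0.21] [ 0.441 -0.144  0.289]
[0, -0.461, -0.565, 0.0, 0.0, -0.0, -0.229] [ 0.437 -0.153  0.289]
[0, -0.515, -0.595, 0.0, 0.0, -0.0, -0.248] [ 0.434 -0.161  0.289]
```

arm_command([
  [[0,-0.022,-0.058,0,0,0,-0.019],[0,-0.046,-0.115,0,0,0,-0.038],[0,-0.075,-0.17,0,0,0,-0.057],[0,-0.106,-0.224,0,0,0,-0.076],[0,-0.141,-0.275,0,0,0,-0.095],[0,-0.179,-0.324,0,0,0,-0.115],[0,-0.22,-0.371,0,0,0,-0.134],[0,-0.263,-0.416,0,0,0,-0.153],[0,-0.309,-0.457,0,0,0,-0.172],[0,-0.357,-0.496,0,0,0,-0.191],[0,-0.357,-0.496,0,0,0,-0.191]],
])

```text
time_s: 6.32
tool_pos: [0.4447, -0.136, 0.2887]
ee_rot: [-1.314, -2.85, 0.0]
wrist_force: [-5.6, 1.5, 3.0]
opening: 0.012
```

```bash
python3 - <<'E'
from h import *
s=robot.get_state(); print(s['time_s'],s['tool_pos'],s['ee_rot'],s['wrist_force'],s['opening'])
for n in ['scene','side']:
    im=viewer.snapshot(n); cv2.imwrite(f'pics/{n}2.png',im); C=cam(n)
    for q,z in [('lever_grip',.298),('flanged_edge',.245),('flanged_hinge',.245),('rebated_push',.245),('rebated_hinge',.245)]:
        print(n,q,[(round(d['confidence'],2),np.round(d['xy']),atz(C,d['xy'],z).round(3)) for d in spotter.pinpoint(n,q)[:1]])
E
```

```text
6.325 [ 0.4447062  -0.13599992  0.28865616] [-1.31405052e+00 -2.84998706e+00  1.94458324e-04] [-5.62581444  1.50399277  2.9860162 ] 0.011962437659929846
scene lever_grip [(0.64, array([290., 153.]), array([ 0.455, -0.142,  0.298]))]
scene flanged_edge [(0.81, array([321., 173.]), array([ 0.451, -0.055,  0.245]))]
scene flanged_hinge [(0.71, array([252., 190.]), array([ 0.573, -0.211,  0.245]))]
scene rebated_push [(0.78, array([358., 194.]), array([0.514, 0.061, 0.245]))]
scene rebated_hinge [(0.93, array([396., 225.]), array([0.606, 0.175, 0.245]))]
side lever_grip [(0.6, array([284., 283.]), array([ 0.447, -0.14 ,  0.298]))]
side flanged_edge []
side flanged_hinge [(0.84, array([356., 292.]), array([ 0.59 , -0.212,  0.245]))]
side rebated_push []
side rebated_hinge []
```

arm_command([
  [[0.5,0,0,0,0,0,0],[0.5,0,0,0,0,0,0],[0.5,0,0,0,0,0,0],[0.5,0,0,-0.2,0,0,0],[0.5,0,0,-0.41,0,0,0],[0,0.2,0.25,-0.41,0,0,-0.02],[0,0.4,0.5,-0.41,0,0,-0.05],[0,0.6,0.72,-0.41,0,0,-0.068],[0,0.8,0.96,-0.41,0,0,-0.068],[0,0.8,0.96,-0.41,0,0,-0.068]],
])

```text
time_s: 8.18
tool_pos: [0.478, 0.0512, 0.3501]
ee_rot: [0.997, 2.979, 0.001]
wrist_force: [-0.3, 0.7, -0.0]
opening: 0.002
```

```bash
cat > w.py <<'E'
from h import *
def w(targets):  # world targets (x,y,z,yaw of tool y) -> rows
    s=robot.get_state();R=Ro.from_rotvec(s['ee_rot']);p=s['tool_pos'];print(s['time_s'],p.round(4),s['opening'],s['wrist_force'].round(1))
    for x,y,z,a in targets:
        T=Ro.from_euler('z',a)*Ro.from_matrix(np.array([[0,1,0],[1,0,0],[0,0,-1.]]))
        print([round(float(v),3) for v in (*(R.inv().apply(np.array([x,y,z])-p)/.15),*((R.inv()*T).as_rotvec()/np.pi))],np.round((x,y,z,a),3))
E
python3 - <<'E'
from w import *
from h import *
w([(.484,.092,.35,.92),(.484,.092,.243,.92)])
im=viewer.snapshot('scene');C=cam('scene')
for q,z in [('lever_grip',.298),('flanged_edge',.245),('rebated_push',.245)]:
  print(q,[(round(d['confidence'],2),atz(C,d['xy'],z).round(3)) for d in spotter.pinpoint('scene',q)[:1]])
x,y,yw,_,_=np.load('pose.npy')
ex=np.array([np.cos(yw),np.sin(yw)]);ey=np.array([-np.sin(yw),np.cos(yw)]);h=np.array([x,y])-.018*ex+.2*ey
for a in np.arange(.6,-.03,-.05):
    n=np.cos(a)*ex-np.sin(a)*ey; d=-np.cos(a)*ey-np.sin(a)*ex
    q=h+.145*d-.0095*n; print(round(a,2),q.round(4),round(yw-a+np.pi/2,3))
E
```

```text
8.175 [0.478  0.0512 0.3501] 0.001970829619230477 [-0.3  0.7 -0. ]
[0.132, 0.242, 0.001, 0.0, -0.0, 0.002] [0.484 0.092 0.35  0.92 ]
[0.132, 0.241, 0.714, 0.0, -0.0, 0.002] [0.484 0.092 0.243 0.92 ]
lever_grip [(0.46, array([ 0.461, -0.139,  0.298]))]
flanged_edge [(0.84, array([ 0.447, -0.066,  0.245]))]
rebated_push [(0.71, array([0.512, 0.063, 0.245]))]
0.6 [0.5067 0.0748] 0.911
0.55 [0.5122 0.0701] 0.961
0.5 [0.518  0.0657] 1.011
0.45 [0.524  0.0616] 1.061
0.4 [0.5302 0.0578] 1.111
0.35 [0.5366 0.0544] 1.161
0.3 [0.5431 0.0512] 1.211
0.25 [0.5498 0.0484] 1.261
0.2 [0.5566 0.0459] 1.311
0.15 [0.5636 0.0437] 1.361
0.1 [0.5706 0.0419] 1.411
0.05 [0.5777 0.0405] 1.461
-0.0 [0.5849 0.0394] 1.511
```

arm_command([
  [[0,0.132,0.242,0,0,0,0],[0,0.132,0.242,0.36,0,0,0],[0,0.132,0.242,0.72,0,0,0],[0,0.132,0.242,0.72,0,0,0]],
])

```text
time_s: 8.88
tool_pos: [0.4819, 0.0883, 0.2393]
ee_rot: [-1.004, -2.969, 0.005]
wrist_force: [0.8, 1.2, -0.1]
opening: 0.0006
```

```bash
python3 - <<'E'
from w import *
x,y,yw,_,_=np.load('pose.npy')
ex=np.array([np.cos(yw),np.sin(yw)]);ey=np.array([-np.sin(yw),np.cos(yw)]);h=np.array([x,y])-.018*ex+.2*ey
T=[]
for a in np.arange(.6,-.03,-.05):
    n=np.cos(a)*ex-np.sin(a)*ey; d=-np.cos(a)*ey-np.sin(a)*ex
    q=h+.145*d-.0095*n; T.append((*q,.243,yw-a+np.pi/2))
w(T)
E
```

```text
8.875 [0.4819 0.0883 0.2393] 0.0005910969592676858 [ 0.8  1.2 -0.1]
[-0.186, 0.029, -0.026, -0.002, -0.002, 0.002] [0.507 0.075 0.243 0.911]
[-0.234, 0.026, -0.026, -0.002, -0.002, -0.013] [0.512 0.07  0.243 0.961]
[-0.283, 0.026, -0.027, -0.002, -0.002, -0.029] [0.518 0.066 0.243 1.011]
[-0.331, 0.029, -0.027, -0.002, -0.002, -0.045] [0.524 0.062 0.243 1.061]
[-0.379, 0.034, -0.027, -0.001, -0.002, -0.061] [0.53  0.058 0.243 1.111]
[-0.427, 0.041, -0.028, -0.001, -0.002, -0.077] [0.537 0.054 0.243 1.161]
[-0.475, 0.051, -0.028, -0.001, -0.002, -0.093] [0.543 0.051 0.243 1.211]
[-0.521, 0.063, -0.028, -0.001, -0.002, -0.109] [0.55  0.048 0.243 1.261]
[-0.568, 0.077, -0.029, -0.001, -0.002, -0.125] [0.557 0.046 0.243 1.311]
[-0.613, 0.094, -0.029, -0.001, -0.002, -0.141] [0.564 0.044 0.243 1.361]
[-0.658, 0.113, -0.029, -0.001, -0.002, -0.157] [0.571 0.042 0.243 1.411]
[-0.701, 0.134, -0.03, -0.001, -0.002, -0.173] [0.578 0.04  0.243 1.461]
[-0.744, 0.157, -0.03, -0.001, -0.002, -0.189] [0.585 0.039 0.243 1.511]
```

arm_command([
  [[0,-0.1,0.02,0,0,0,0],[0,-0.186,0.029,0,0,0,0],[0,-0.234,0.026,0,0,0,-0.013],[0,-0.283,0.026,0,0,0,-0.029],[0,-0.331,0.029,0,0,0,-0.045],[0,-0.379,0.034,0,0,0,-0.061],[0,-0.427,0.041,0,0,0,-0.077],[0,-0.475,0.051,0,0,0,-0.093],[0,-0.521,0.063,0,0,0,-0.109],[0,-0.568,0.077,0,0,0,-0.125],[0,-0.613,0.094,0,0,0,-0.141],[0,-0.613,0.094,0,0,0,-0.141]],
])

```text
time_s: 10.38
tool_pos: [0.5672, 0.0442, 0.2435]
ee_rot: [0.327, 3.122, -0.0]
wrist_force: [-0.8, -0.4, -0.0]
opening: 0.0008
```

```bash
cat > push.py <<'E'
from w import *
x,y,yw,_,_=np.load('pose.npy')
ex=np.array([np.cos(yw),np.sin(yw)]);ey=np.array([-np.sin(yw),np.cos(yw)]);h=np.array([x,y])-.018*ex+.2*ey
p=robot.get_state()['tool_pos'][:2]-h
r=p@-ey,p@-ex   # angle from present tool position, face offset .0095
print('angle est',np.arctan2(r[1],r[0])-np.arcsin(.0095/np.hypot(*r)),'radius',np.hypot(*r))
T=[]
for a in np.arange(.12,-.05,-.02):
    n=np.cos(a)*ex-np.sin(a)*ey; d=-np.cos(a)*ey-np.sin(a)*ex
    q=h+.145*d-.0095*n; T.append((*q,.243,yw-a+np.pi/2))
w(T)
for n_ in ['scene','side']:
  im=viewer.snapshot(n_);C=cam(n_)
  for q,z in [('flanged_edge',.245),('rebated_push',.245)]:
    print(n_,q,[(round(d['confidence'],2),atz(C,d['xy'],z).round(3)) for d in spotter.pinpoint(n_,q)[:1]])
E
python3 push.py
```

```text
angle est 0.12565596356005282 radius 0.14386648884976927
10.375 [0.5672 0.0442 0.2435] 0.0007926881957189655 [-0.8 -0.4 -0. ]
[-0.006, -0.01, 0.003, 0.0, 0.001, -0.009] [0.568 0.043 0.243 1.391]
[-0.025, -0.01, 0.003, 0.0, 0.001, -0.016] [0.571 0.042 0.243 1.411]
[-0.044, -0.011, 0.003, 0.0, 0.001, -0.022] [0.573 0.041 0.243 1.431]
[-0.064, -0.01, 0.003, 0.0, 0.001, -0.028] [0.576 0.041 0.243 1.451]
[-0.083, -0.01, 0.003, 0.0, 0.001, -0.035] [0.579 0.04  0.243 1.471]
[-0.103, -0.009, 0.003, 0.0, 0.001, -0.041] [0.582 0.04  0.243 1.491]
[-0.122, -0.007, 0.004, 0.0, 0.001, -0.047] [0.585 0.039 0.243 1.511]
[-0.141, -0.005, 0.004, -0.0, 0.001, -0.054] [0.588 0.039 0.243 1.531]
[-0.16, -0.003, 0.004, -0.0, 0.001, -0.06] [0.591 0.039 0.243 1.551]
scene flanged_edge [(0.98, array([ 0.443, -0.063,  0.245]))]
scene rebated_push [(0.68, array([0.571, 0.029, 0.245]))]
side flanged_edge [(0.8, array([ 0.45 , -0.064,  0.245]))]
side rebated_push [(0.55, array([0.584, 0.038, 0.245]))]
```

arm_command([
  [[0,-0.015,-0.005,0,0,0,-0.012],[0,-0.03,-0.01,0,0,0,-0.018],[0,-0.044,-0.01,0,0,0,-0.022],[0,-0.054,-0.01,0,0,0,-0.025],[0,-0.064,-0.01,0,0,0,-0.028],[0,-0.074,-0.01,0,0,0,-0.031],[0,-0.083,-0.01,0,0,0,-0.035]],
])

```text
time_s: 11.55
tool_pos: [0.5737, 0.0415, 0.2423]
ee_rot: [-0.152, -3.129, -0.0]
wrist_force: [-21.7, 1.6, 10.6]
opening: 0.0002
```

```bash
python3 push.py
```

```text
angle est 0.07857920146692857 radius 0.14504547428095066
11.55 [0.5737 0.0415 0.2423] 0.0002333229984221833 [-21.7   1.6  10.6]
[0.04, 0.003, -0.004, -0.0, -0.003, 0.026] [0.568 0.043 0.243 1.391]
[0.021, 0.001, -0.005, -0.0, -0.003, 0.02] [0.571 0.042 0.243 1.411]
[0.001, -0.002, -0.005, -0.0, -0.003, 0.014] [0.573 0.041 0.243 1.431]
[-0.018, -0.004, -0.005, -0.0, -0.003, 0.007] [0.576 0.041 0.243 1.451]
[-0.037, -0.005, -0.005, -0.0, -0.003, 0.001] [0.579 0.04  0.243 1.471]
[-0.056, -0.006, -0.005, -0.0, -0.003, -0.005] [0.582 0.04  0.243 1.491]
[-0.076, -0.007, -0.005, -0.0, -0.003, -0.012] [0.585 0.039 0.243 1.511]
[-0.095, -0.007, -0.006, -0.0, -0.003, -0.018] [0.588 0.039 0.243 1.531]
[-0.115, -0.007, -0.006, -0.0, -0.003, -0.025] [0.591 0.039 0.243 1.551]
scene flanged_edge [(0.61, array([ 0.442, -0.062,  0.245]))]
scene rebated_push [(0.9, array([0.588, 0.031, 0.245]))]
side flanged_edge [(0.75, array([ 0.449, -0.057,  0.245]))]
side rebated_push [(0.72, array([0.597, 0.035, 0.245]))]
```

arm_command([
  [[0,-0.01,0,0,0,0,0],[0,-0.02,0,0,0,0,0],[0,-0.02,0,0,0,0,0]],
])

```text
time_s: 12.22
tool_pos: [0.5795, 0.0409, 0.2423]
ee_rot: [-0.152, -3.135, 0.0]
wrist_force: [-5.8, -0.1, 2.9]
opening: 0.0006
```

```bash
python3 push.py | head -3;python3 -c "
from h import *
cv2.imwrite('pics/sc3.png',np.vstack([viewer.snapshot('scene')[120:320,180:480].repeat(2,0).repeat(2,1)]))"
```

```text
angle est 0.0381994303165315 radius 0.14464860682480993
12.225 [0.5795 0.0409 0.2423] 0.0005823521393969334 [-5.8 -0.1  2.9]
[0.079, 0.004, -0.005, -0.0, -0.001, 0.026] [0.568 0.043 0.243 1.391]
```

View pics/sc3.png

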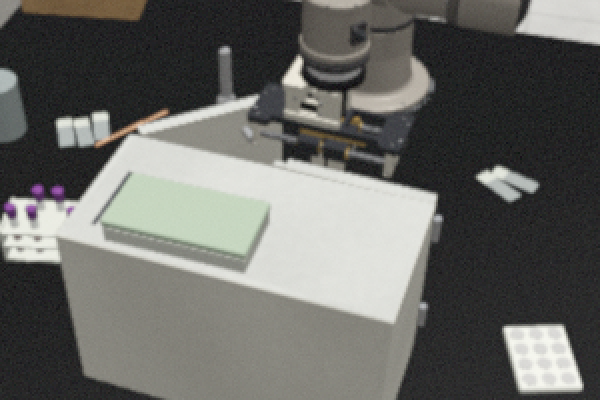

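arm_command([
  [[0,-0.01,0,0,0,0,0],[0,-0.02,0,0,0,0,-0.005],[0,-0.03,0,0,0,0,-0.008],[0,-0.04,0,0,0,0,-0.012],[0,-0.04,0,0,0,0,-0.012]],
])

```text
time_s: 13.2
tool_pos: [0.5825, 0.0402, 0.2423]
ee_rot: [-0.093, -3.131, 0.001]
wrist_force: [-21.0, 0.3, 10.3]
opening: 0.0002
```

```bash
python3 push.py | head -2
```

```text
angle est 0.016916397489662408 radius 0.14483165882291296
13.2 [0.5825 0.0402 0.2423] 0.00017826284205724592 [-21.    0.3  10.3]
```

arm_command([
  [[0,-0.01,0,0,0,0,0],[0,-0.02,0,0,0,0,0],[0,-0.02,0,0,0,0,0]],
])

```text
time_s: 13.88
tool_pos: [0.5825, 0.0402, 0.2423]
ee_rot: [-0.093, -3.124, 0.001]
wrist_force: [-33.0, 0.0, 15.2]
opening: -0.0001
```

```bash
python3 push.py | head -2
```

```text
angle est 0.016945560762417614 radius 0.14481707854282277
13.875 [0.5825 0.0402 0.2423] -9.749918400786008e-05 [-33.    0.   15.2]
```

arm_command([
  [[0,0.05,0,0,0,0,0],[0,0.15,0,0,0,0,0],[0,0.25,0,-0.1,0,0,0],[0.5,0.35,0,-0.45,0,0,0],[0.5,0.4,0,-0.72,0,0,0],[0.5,0.4,0,-0.72,0,0,0]],
])

```text
time_s: 14.92
tool_pos: [0.531, 0.0434, 0.354]
ee_rot: [0.093, 3.131, -0.001]
wrist_force: [0.2, -0.6, -1.1]
opening: 0.0257
```

```bash
python3 - <<'E'
from w import *
for n_ in ['scene','side','wrist']:
  s=robot.get_state();im=viewer.snapshot(n_);cv2.imwrite(f'pics/{n_}4.png',im);C=cam(n_,s)
  for q,z in [('flanged_edge',.245),('rebated_push',.245),('lever_grip',.298),('lever_axis',.232)]:
    print(n_,q,[(round(d['confidence'],2),d['xy'],atz(C,d['xy'],z).round(3)) for d in spotter.pinpoint(n_,q)[:1]])
w([(.46,-.06,.35,1.1),(.445,-.136,.35,.707)])
E
```

```text
scene flanged_edge [(0.62, [319.6, 171.5], array([ 0.444, -0.061,  0.245]))]
scene rebated_push [(0.74, [339.6, 210.7], array([0.591, 0.031, 0.245]))]
scene lever_grip [(0.59, [249.1, 188.5], array([ 0.631, -0.191,  0.298]))]
scene lever_axis [(0.77, [292.3, 173.5], array([ 0.457, -0.136,  0.232]))]
side flanged_edge [(0.76, [262.6, 278.2], array([ 0.444, -0.055,  0.245]))]
side rebated_push [(0.97, [293.0, 230.7], array([0.593, 0.04 , 0.245]))]
side lever_grip [(0.64, [282.6, 280.1], array([ 0.449, -0.13 ,  0.298]))]
side lever_axis [(0.93, [284.6, 301.3], array([ 0.451, -0.132,  0.232]))]
wrist flanged_edge [(0.78, [136.0, 108.5], array([ 0.446, -0.056,  0.245]))]
wrist rebated_push [(0.77, [314.2, 327.6], array([0.592, 0.038, 0.245]))]
wrist lever_grip [(0.51, [275.0, 244.1], array([0.517, 0.023, 0.298]))]
wrist lever_axis [(0.97, [18.8, 118.3], array([ 0.447, -0.134,  0.232]))]
15.675 [0.5297 0.0435 0.3502] 0.04605304227960475 [-0.7  0.4  0.8]
[0.423, -0.717, 0.001, -0.0, 0.0, 0.131] [ 0.46 -0.06  0.35  1.1 ]
[0.492, -1.228, 0.001, -0.0, 0.0, 0.256] [ 0.445 -0.136  0.35   0.707]
```

View pics/wrist4.png

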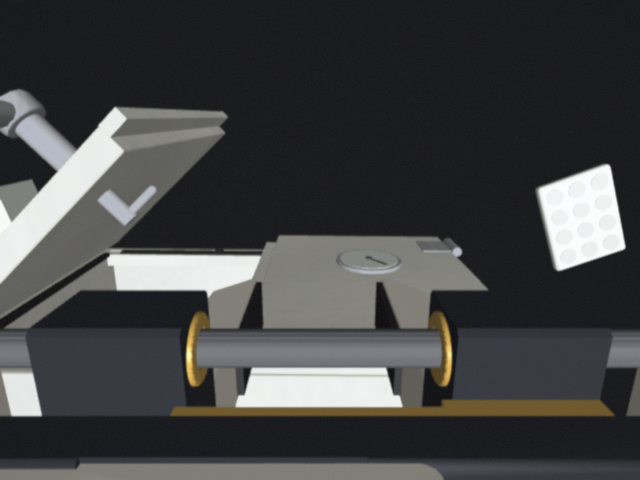

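arm_command([
  [[0.5,0.2,-0.35,0,0,0,0.055],[0.5,0.423,-0.717,0,0,0,0.11],[0.5,0.48,-0.97,0,0,0,0.165],[0.5,0.48,-0.98,0,0,0,0.22],[0.5,0.48,-0.98,0,0,0,0.256],[0.5,0.48,-0.98,0,0,0,0.256]],
])

```text
time_s: 16.42
tool_pos: [0.449, -0.099, 0.3504]
ee_rot: [1.314, 2.853, 0.0]
wrist_force: [-0.3, -0.0, -0.3]
opening: 0.0456
```

```bash
python3 - <<'E'
from w import *
w([(.4465,-.1355,.35,.707),(.4465,-.1355,.289,.707)])
s=robot.get_state();viewer.snapshot('wrist');C=cam('wrist',s)
for q,z in [('lever_grip',.298),('lever_axis',.232)]:
    print(q,[(round(d['confidence'],2),d['xy'],atz(C,d['xy'],z).round(4)) for d in spotter.pinpoint('wrist',q)[:1]])
E
```

```text
16.425 [ 0.449  -0.099   0.3504] 0.045631179014468996 [-0.3 -0.  -0.3]
[-0.174, -0.171, 0.002, 0.0, 0.0, 0.0] [ 0.446 -0.136  0.35   0.707]
[-0.174, -0.171, 0.409, 0.0, 0.0, 0.0] [ 0.446 -0.136  0.289  0.707]
lever_grip [(0.55, [268.5, 309.7], array([ 0.4451, -0.134 ,  0.298 ]))]
lever_axis [(0.81, [278.8, 265.4], array([ 0.4443, -0.1339,  0.232 ]))]
```

arm_command([
  [[0.5,-0.174,-0.171,0,0,0,0],[0.5,-0.174,-0.175,0,0,0,0],[0.5,-0.174,-0.175,0.2,0,0,0],[0.5,-0.174,-0.175,0.42,0,0,0],[0,-0.174,-0.175,0.42,0,0,0],[0,-0.174,-0.175,0.42,0,0,0],[0,-0.174,-0.175,0.42,0,0,0],[0,-0.174,-0.175,0.42,0,0,0],[0,-0.174,-0.175,0.42,0,0,0]],
])

```text
time_s: 17.7
tool_pos: [0.4462, -0.1361, 0.2882]
ee_rot: [1.315, 2.851, -0.001]
wrist_force: [-1.6, -1.4, 5.4]
opening: 0.0121
```

```bash
python3 - <<'E'
from arc import *
s=robot.get_state();print(s['tool_pos'],s['opening'],s['wrist_force'],s['ee_rot'])
h=np.array([.577,-.216,s['tool_pos'][2]]); d=s['tool_pos']-h
print('r',np.hypot(*d[:2]),'theta',np.arctan2(-d[0],d[1])+.06-np.arctan2(.05,.146))
arc(h,-np.arange(.06,.8,.06))
E
```

```text
[ 0.4462453  -0.13612708  0.28819565] 0.012066585331892858 [-1.63852118 -1.3732319   5.36913895] [ 1.31530878e+00  2.85095643e+00 -5.08682871e-04]
r 0.15322034571830237 theta 0.7524821075616166
[0, 0.017, 0.059, -0.0, 0.0, -0.0, 0.019] [ 0.451 -0.128  0.288]
[0, 0.031, 0.119, 0.0, 0.0, -0.0, 0.038] [ 0.457 -0.121  0.288]
[0, 0.041, 0.179, 0.0, 0.0, -0.0, 0.057] [ 0.463 -0.114  0.288]
[0, 0.048, 0.24, 0.0, 0.0, -0.0, 0.076] [ 0.469 -0.107  0.288]
[0, 0.05, 0.301, 0.0, 0.0, -0.0, 0.095] [ 0.476 -0.101  0.288]
[0, 0.05, 0.362, 0.0, 0.0, -0.0, 0.115] [ 0.483 -0.095  0.288]
[0, 0.045, 0.423, 0.0, 0.0, -0.0, 0.134] [ 0.49  -0.09   0.288]
[0, 0.037, 0.484, 0.0, 0.0, -0.0, 0.153] [ 0.498 -0.085  0.288]
[0, 0.025, 0.544, 0.0, 0.0, -0.0, 0.172] [ 0.506 -0.08   0.288]
[0, 0.01, 0.604, 0.0, 0.0, -0.0, 0.191] [ 0.514 -0.076  0.288]
[0, -0.009, 0.662, 0.0, 0.0, -0.0, 0.21] [ 0.523 -0.073  0.288]
[0, -0.032, 0.719, 0.0, 0.0, -0.0, 0.229] [ 0.531 -0.07   0.288]
[0, -0.057, 0.775, 0.0, 0.0, -0.0, 0.248] [ 0.54  -0.067  0.288]
```

arm_command([
  [[0,0.017,0.059,0,0,0,0.019],[0,0.031,0.119,0,0,0,0.038],[0,0.041,0.179,0,0,0,0.057],[0,0.048,0.24,0,0,0,0.076],[0,0.05,0.301,0,0,0,0.095],[0,0.05,0.362,0,0,0,0.115],[0,0.045,0.423,0,0,0,0.134],[0,0.037,0.484,0,0,0,0.153],[0,0.025,0.544,0,0,0,0.172],[0,0.01,0.604,0,0,0,0.191],[0,0.01,0.604,0,0,0,0.191]],
])

```text
time_s: 19.08
tool_pos: [0.5148, -0.0765, 0.2882]
ee_rot: [2.099, 2.334, 0.0]
wrist_force: [-1.2, -1.9, 4.0]
opening: 0.0118
```

```bash
cat > fl.py <<'E'
from arc import *
s=robot.get_state();print(s['time_s'],s['tool_pos'],s['opening'],s['wrist_force'])
h=np.array([.577,-.216,s['tool_pos'][2]]); d=s['tool_pos']-h
print('r',np.hypot(*d[:2]),'theta',np.arctan2(-d[0],d[1])+.06-np.arctan2(.05,.146),'yaw',2*np.arctan2(*s['ee_rot'][[1,0]]*np.sign(s['ee_rot'][1]))-np.pi/2)
arc(h,-np.arange(.02,.19,.02))
E
python3 fl.py
```

```text
19.075 [ 0.51475329 -0.07646782  0.28816655] 0.011817728699110604 [-1.2415555  -1.87736097  3.9987264 ]
r 0.1527870505718296 theta 0.14966727985088119 yaw 0.10576569067343211
[0, 0.006, 0.019, 0.0, 0.0, -0.0, 0.006] [ 0.518 -0.075  0.288]
[0, 0.012, 0.039, 0.0, 0.0, -0.0, 0.013] [ 0.52  -0.074  0.288]
[0, 0.017, 0.059, 0.0, 0.0, -0.0, 0.019] [ 0.523 -0.073  0.288]
[0, 0.022, 0.078, 0.0, 0.0, -0.0, 0.025] [ 0.526 -0.072  0.288]
[0, 0.027, 0.098, 0.0, 0.0, -0.0, 0.032] [ 0.529 -0.071  0.288]
[0, 0.031, 0.118, 0.0, 0.0, -0.0, 0.038] [ 0.532 -0.07   0.288]
[0, 0.034, 0.138, 0.0, 0.0, -0.0, 0.045] [ 0.535 -0.069  0.288]
[0, 0.038, 0.158, 0.0, 0.0, -0.0, 0.051] [ 0.538 -0.068  0.288]
[0, 0.041, 0.179, 0.0, 0.0, -0.0, 0.057] [ 0.541 -0.068  0.288]
```

arm_command([
  [[0,0.006,0.019,0,0,0,0.006],[0,0.012,0.039,0,0,0,0.013],[0,0.017,0.059,0,0,0,0.019],[0,0.022,0.078,0,0,0,0.025],[0,0.027,0.098,0,0,0,0.032],[0,0.031,0.118,0,0,0,0.038],[0,0.034,0.138,0,0,0,0.045],[0,0.034,0.138,0,0,0,0.045]],
])

```text
time_s: 20.08
tool_pos: [0.5335, -0.0697, 0.2882]
ee_rot: [2.259, 2.181, -0.003]
wrist_force: [-5.6, -4.0, 6.2]
opening: 0.0118
```

```bash
python3 fl.py|head -2
```

```text
20.075 [ 0.53354109 -0.06965205  0.28820653] 0.011753378001799247 [-5.58106842 -4.00974037  6.24539278]
r 0.1526643323518647 theta 0.018714767321192316 yaw -0.03551863407266587
```

arm_command([
  [[0,0.003,0.01,0,0,0,0.003],[0,0.005,0.02,0,0,0,0.007],[0,0.005,0.03,0,0,0,0.007],[0,0.005,0.04,0,0,0,0.007],[0,0.005,0.04,0,0,0,0.007]],
])

```text
time_s: 20.7
tool_pos: [0.5363, -0.0689, 0.2883]
ee_rot: [-2.281, -2.154, 0.011]
wrist_force: [-19.5, -2.9, 12.6]
opening: 0.012
```

```bash
python3 fl.py|head -2
```

```text
20.7 [ 0.53625888 -0.06891791  0.28834267] 0.012049495079954455 [-19.53417229  -2.87533576  12.55007621]
r 0.152620379846852 theta 0.00027364601908164143 yaw -0.05723009203847562
```

arm_command([
  [[0,-0.061,0.006,0.004,0,0,0],[0,-0.121,0.006,0.017,0,0,0],[0,-0.179,0.006,0.038,0,0,0],[0,-0.233,0.006,0.067,0,0,0],[0,-0.283,0.006,0.103,0,0,0],[0,-0.283,0.006,0.103,0,0,0]],
])

```text
time_s: 21.45
tool_pos: [0.5334, -0.1109, 0.2718]
ee_rot: [-2.279, -2.151, 0.013]
wrist_force: [-23.2, -3.2, 8.9]
opening: 0.0119
```

```bash
python3 fl.py|head -1; python3 - <<'E'
from h import *
viewer.snapshot('scene');C=cam('scene')
for q,z in [('lever_grip',.281),('lever_axis',.232),('flanged_edge',.245),('rebated_push',.245)]:
    print(q,[(round(d['confidence'],2),d['xy'],atz(C,d['xy'],z).round(4)) for d in spotter.pinpoint('scene',q)[:1]])
E
```

```text
21.45 [ 0.53335491 -0.11086636  0.27177047] 0.011907713755310207 [-23.16685126  -3.18015547   8.92343054]
lever_grip [(0.57, [292.1, 176.4], array([ 0.5325, -0.1112,  0.281 ]))]
lever_axis [(0.56, [307.4, 196.2], array([ 0.5419, -0.0676,  0.232 ]))]
flanged_edge [(0.71, [324.3, 208.2], array([ 0.5921, -0.0084,  0.245 ]))]
rebated_push [(0.55, [339.3, 211.4], array([0.594, 0.031, 0.245]))]
```

arm_command([
  [[0,-0.028,0.008,0.026,0,0,0],[0,-0.054,0.012,0.054,0,0,0],[0,-0.077,0.014,0.085,0,0,0],[0,-0.098,0.016,0.117,0,0,0],[0,-0.115,0.018,0.151,0,0,0],[0,-0.13,0.02,0.186,0,0,0],[0,-0.13,0.02,0.186,0,0,0]],
])

```text
time_s: 22.58
tool_pos: [0.5318, -0.1324, 0.2428]
ee_rot: [-2.277, -2.147, 0.025]
wrist_force: [-35.8, -11.3, 9.3]
opening: 0.0118
```

```bash
python3 fl.py|head -1
```

```text
22.575 [ 0.5318402  -0.13240961  0.24276024] 0.01179833592233025 [-35.77478388 -11.27455063   9.32601217]
```

arm_command([
  [[0,-0.012,0,0.037,0,0,0],[0,-0.022,0,0.075,0,0,0],[0,-0.028,0,0.113,0,0,0],[0,-0.032,0,0.151,0,0,0],[0,-0.032,0,0.165,0,0,0],[0,-0.032,0,0.165,0,0,0]],
])

```text
time_s: 23.32
tool_pos: [0.5313, -0.1375, 0.2171]
ee_rot: [-2.275, -2.147, 0.027]
wrist_force: [-34.4, -13.6, 4.6]
opening: 0.012
```

```bash
python3 fl.py|head -1; python3 - <<'E'
from h import *
im=viewer.snapshot('side');cv2.imwrite('pics/side5.png',cv2.resize(im[180:360,200:440],None,fx=3,fy=3))
E
```

```text
23.325 [ 0.53129739 -0.13746606  0.21712464] 0.011989065807539044 [-34.3831785  -13.6175006    4.57924507]
```

View pics/side5.png

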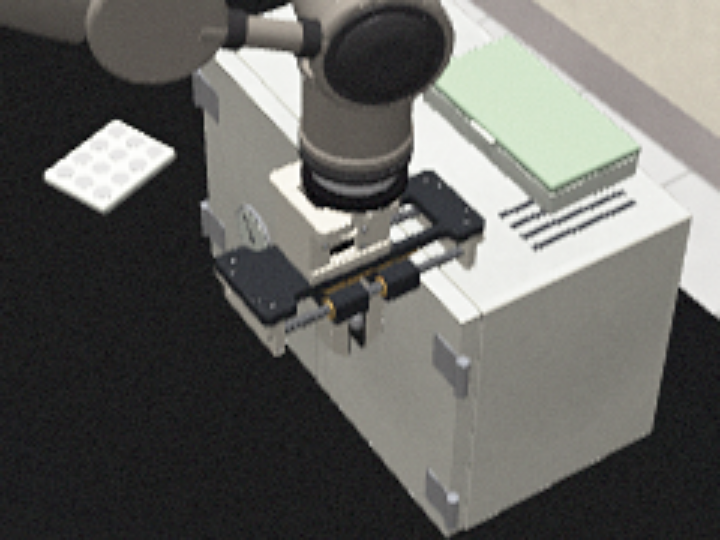

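arm_command([
  [[0,0,-0.02,-0.01,0,0,0],[0,0,-0.035,-0.015,0,0,0],[0,0,-0.035,-0.015,0,0,0]],
])

```text
time_s: 23.75
tool_pos: [0.5311, -0.1368, 0.2199]
ee_rot: [-2.281, -2.153, 0.013]
wrist_force: [-13.6, -9.5, -2.2]
opening: 0.0117
```

```bash
python3 fl.py|head -1
```

```text
23.75 [ 0.53112036 -0.13682184  0.21990925] 0.011728256589841293 [-13.60090341  -9.5385767   -2.1557008 ]
```

arm_command([
  [[0,0,-0.02,0,0,0,0],[0.4,0,-0.02,0,0,0,0],[0.4,0,-0.02,0,0,0,0],[0.4,0,-0.02,0,0,0,0],[0.4,0,-0.02,0,0,0,0]],
])

```text
time_s: 24.38
tool_pos: [0.532, -0.1342, 0.2214]
ee_rot: [2.283, 2.158, 0.0]
wrist_force: [-0.1, -0.5, 0.3]
opening: 0.0365
```

arm_command([
  [[0.4,0,0,-0.1,0,0,0],[0.4,0,0,-0.35,0,0,0],[0.4,0,0,-0.7,0,0,0],[0.4,0,-0.2,-0.9,0,0,0],[0.4,0,-0.6,-0.9,0,0,0],[0.4,0,-0.8,-0.9,0,0,0],[0.4,0,-0.8,-0.9,0,0,0]],
])

```text
time_s: 25.25
tool_pos: [0.4109, -0.1274, 0.3583]
ee_rot: [2.282, 2.155, 0.002]
wrist_force: [-0.3, -0.5, -0.2]
opening: 0.0367
```

```bash
python3 fl.py|head -1; python3 - <<'E'
from h import *
for n in ['scene','side','wrist']:
  s=robot.get_state();im=viewer.snapshot(n);cv2.imwrite(f'pics/{n}6.png',im);C=cam(n,s)
  for q,z in [('lever_grip',.232),('lever_axis',.232),('flanged_edge',.245),('rebated_push',.245),('slide_box',.272),('tube_rack',0),('spot_plate',0)]:
    print(n,q,[(round(d['confidence'],2),atz(C,d['xy'],z).round(3)) for d in spotter.pinpoint(n,q)[:1]])
a=cv2.resize(cv2.imread('pics/side6.png')[180:360,200:440],(400,300));b=cv2.resize(cv2.imread('pics/wrist6.png'),(400,300))
cv2.imwrite('pics/m6.png',np.hstack([a,b]))
E
```

```text
25.25 [ 0.41086098 -0.12738914  0.35829326] 0.036712377707007304 [-0.25446596 -0.46412673 -0.22056799]
scene lever_grip [(0.48, array([ 0.516, -0.141,  0.232]))]
scene lever_axis [(0.65, array([ 0.533, -0.069,  0.232]))]
scene flanged_edge [(0.76, array([ 0.597, -0.008,  0.245]))]
scene rebated_push [(0.76, array([0.594, 0.035, 0.245]))]
scene slide_box [(0.67, array([ 0.752, -0.091,  0.272]))]
scene tube_rack [(0.71, array([ 0.564, -0.366,  0.   ]))]
scene spot_plate [(0.95, array([0.603, 0.348, 0.   ]))]
side lever_grip [(0.92, array([ 0.535, -0.128,  0.232]))]
side lever_axis [(0.87, array([ 0.542, -0.059,  0.232]))]
side flanged_edge [(0.83, array([ 0.595, -0.009,  0.245]))]
side rebated_push [(0.78, array([0.598, 0.039, 0.245]))]
side slide_box [(0.88, array([ 0.748, -0.082,  0.272]))]
side tube_rack [(0.59, array([ 0.566, -0.367,  0.   ]))]
side spot_plate [(0.43, array([0.589, 0.353, 0.   ]))]
wrist lever_grip [(0.72, array([ 0.539, -0.135,  0.232]))]
wrist lever_axis [(0.79, array([ 0.535, -0.066,  0.232]))]
wrist flanged_edge [(0.63, array([ 0.587, -0.01 ,  0.245]))]
wrist rebated_push []
wrist slide_box []
wrist tube_rack []
wrist spot_plate []
```

View pics/m6.png

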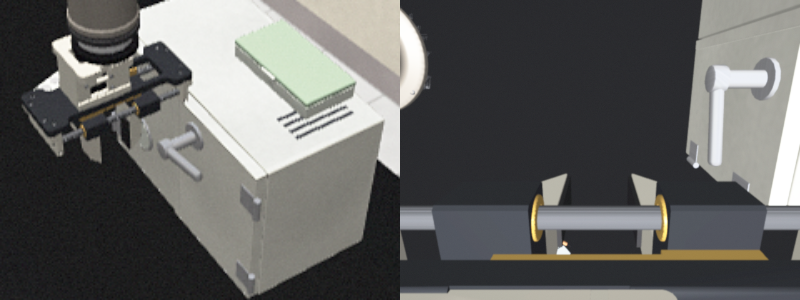

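arm_command([
  [[0,0,0.2,0,0,0,0],[0,0,0.5,0,0,0,0],[0,0,0.81,0,0,0,0],[0,0,0.81,0,0,0,0],[0,0,0.81,0.3,0,0,0],[0,0,0.81,0.6,0,0,0],[0,0,0.81,0.66,0,0,0],[0,0,0.81,0.7,0,0,0],[0,0,0.81,0.72,0,0,0],[0,0,0.81,0.74,0,0,0],[0,0,0.81,0.74,0,0,0]],
])

```text
time_s: 27.82
tool_pos: [0.534, -0.135, 0.2478]
ee_rot: [2.281, 2.155, 0.002]
wrist_force: [-2.9, -0.6, 10.7]
opening: 0.0005
```

arm_command([
  [[0,0,0,-0.15,0,0,0],[0,0,0,-0.5,0,0,0],[0,0,-0.3,-0.8,0,0,0],[0,0,-0.7,-0.8,0,0,0],[0,0,-0.8,-0.8,0,0,0],[0,0,-0.8,-0.8,0,0,0]],
])

```text
time_s: 28.58
tool_pos: [0.4136, -0.1278, 0.3662]
ee_rot: [2.282, 2.156, 0.002]
wrist_force: [0.6, -0.1, -1.1]
opening: 0.0004
```

```bash
python3 - <<'E'
from h import *
s=robot.get_state();print(s['time_s'],s['tool_pos'],s['wrist_force'])
for n in ['scene','side']:
  viewer.snapshot(n);C=cam(n)
  for q,z in [('lever_grip',.232),('lever_axis',.232),('flanged_edge',.245),('rebated_push',.245)]:
    print(n,q,[(round(d['confidence'],2),atz(C,d['xy'],z).round(3)) for d in spotter.pinpoint(n,q)[:1]])
robot.job_done()
E
```

```text
28.575 [ 0.41363843 -0.12776901  0.36618166] [ 0.59146086 -0.12672102 -1.10654378]
scene lever_grip [(0.71, array([ 0.54 , -0.134,  0.232]))]
scene lever_axis [(0.75, array([ 0.532, -0.066,  0.232]))]
scene flanged_edge [(0.9, array([ 0.596, -0.019,  0.245]))]
scene rebated_push [(0.85, array([0.601, 0.04 , 0.245]))]
side lever_grip [(0.74, array([ 0.526, -0.132,  0.232]))]
side lever_axis [(0.86, array([ 0.535, -0.061,  0.232]))]
side flanged_edge [(0.65, array([ 0.591, -0.01 ,  0.245]))]
side rebated_push [(0.71, array([ 0.782, -0.057,  0.245]))]
the job is handed in; nothing more can be done
```

The cabinet is closed and latched, and I handed the job in at about 29 s of the 69 s allowed, with the arm clear of everything.

**What I did**
- I swung the flanged door open to about 0.75 rad by its lever.
- I pushed the rebated door through its catch, using about 22 N, until it met its hard stop.
- I closed the flanged door over it and held it in with about 20–36 N while turning the lever to level. I then let go, and a light push down on the lever met its stop at the height expected for level.

**Last checks**
- **Doors:** the flange edge read x ≈ 0.59–0.60 and the rebated push point 0.592–0.601. The hard stop put that push point at 0.592, so both doors are home within camera error of several mm.
- **Lever:** it read level in both fixed cameras.
- **Bystanders:** the tube rack, spot plate and slide box showed no movement beyond camera scatter (about 1–2 cm at most). That was measured just before the final push on the lever, which went nowhere near them.
- **Readings that disagreed:** the last side-camera reading of the rebated push point, (0.782, -0.057), lies on the slide box. I took it as a false detection because the scene camera and the earlier side picture both showed the door home. One earlier scene-camera reading of the lever grip was also about 2 cm off and was not repeated.

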